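# Clamp a new tablet battery in its bonding jig and start the cure timer

## Robot

A 6-joint arm with a two-finger parallel gripper is mounted at the origin on the work surface. World frame = base frame: x ahead of the robot, y to its left, z up, the work surface at z = 0. Lengths are in m, angles in rad, forces in N, time in s.
With the tool pointing down it reaches from about 0.375 to 0.9 m from the base axis. Payload 3.1 kg.
Tool frame: the origin (TCP) lies on the centre line of the jaws, within the pads' length; the fingertips stand 22 mm ahead of it and the grasp point (between the pads) lies 3 mm ahead of it; y points along the fingers, x is the direction in which the jaws open and shut, and the axes are right-handed (so a half turn about y gives the same grasp; the last joint's range is limited). The gripper opens to 87 mm and grips with 3 to 60 N. Pads are 19 mm wide; open, the fingers measure 117 mm over their backs; the gripper's body (75 mm by 190 mm) begins 51 mm behind the grasp point.
Start: joints at [-1.526, 0.527, 1.433, -0, 1.181, -0.178], TCP at [0.139, -0.609, 0.245] pointing down, gripper open.
Joint ranges: [-3.08, 3.08], [-0.75, 2.2], [0.22, 2.44], [-1.43, 4.57], [0, 2.65], [-2.85, 2.85]. Speed limits (rad/s): [2.79, 2.79, 3.14, 3.14, 3.14, 3.14].

## Interface

Orientations are given as a unit quaternion [x, y, z, w].
In Python, from plant import robot gives the robot as it stands.
- The arm moves only by the tool step_arm, never from a script. Its arguments are lists of equal length, an entry for each row: "twist": the turn, a rotation vector about the tool's x, y, z in rad, a list of three; "linear": the shift along the tool's x, y, z in m, a list of three; "jaw": the opening, from -1 (shut) to 1 (fully open), so that 0 is half open. In form: {"twist": [[wx, wy, wz], ...], "linear": [[dx, dy, dz], ...], "jaw": [jaw, ...]}. A call has 1 to 5 rows; each row is the pose to reach, as a shift and turn from the pose commanded when the call began, along the tool's axes at that moment; what a row does not reach only later rows make up. A row lasts 1/10 s, in which the tool goes at most 50 mm and 8.59 degrees, less where a joint would pass 70% of its speed; a pose out of reach is approached as far as the arm can. A call with a gripper value outside its range is refused whole. The fingers move at their own pace and stop on an object; "newtons" is the grip in N (left out, the last holds). Time passes only in rows, so rows that repeat a pose let the fingers close. It gives the time, the measured TCP pose, the force and the opening at its end, in the units of the state.
- robot.sense(): the state, without advancing time (a new reading comes with each control period).
- robot.camera(name): name is "side" or "top" or "wrist"; returns a dict with "img" (480x640x3 uint8, red, green, blue), "intrinsics" (3x3 intrinsics, pixels), "k1" (the pictures are not rectified: a ray, as slopes to the right and down, at radius r is drawn at 1 + k1 r^2 times it, then the intrinsics apply), "xyz" and "rotation" of the camera in the world. Camera axes: x right, y down, z forward; pixel columns grow to the right and rows downward; lengths in m; the calibration is good to about 2 mm. A picture is of the moment at which its call begins. There is no depth.
- robot.sign_off(): hands the job in, once; it reports no verdict.
The state is a dict: "time": time; "qpos": joint angles; "qd": joint speeds; "joint_torque": joint torques, N m; "eef_pos": TCP position; "ee_rot": TCP orientation; "ft_force": force on the tool from outside, world axes, zero at the start; "moment": the same for the moment, N m; "finger_gap": finger opening in m.
Only numpy, scipy, OpenCV 4.12 (cv2) and the standard library are available. Lean on these libraries where they do the work, as an engineer would, in place of code of your own. Each camera call takes 0.05 s, during which the arm holds its last target.

## Task

Clamp the freshly glued battery in its jig: with the closed fingers press the three push latches down fully home, first the one with the long cap, then the small square one, then the round one. Then press the timer's large start key all the way in, let it spring back, and finish clear of everything. Pick nothing up, do not press on the battery or the small stop key, and leave everything else where it is.

Things in the scene. Friction and masses are not known exactly. Their poses are not given: they have to be found in the camera images.
- jig: bonding jig, fixed: aluminium plate 250 (x) x 290 (y) x 12 mm, an opened tablet in it (white rim 24 mm above the bench). Origin: centre of its underside. Three push latches in a row on the robot's side, at x = -95 and y = -75, 0, +75 mm of the jig; which is in which place varies. Each has a steel arm to the jig's +x, over the battery's edge
- battery: flat black battery pack, 85 (x) x 180 (y) x 6 mm, lying loose in the tablet under the latch arms, its top 22 mm above the work surface. Origin: centre of its underside. Not to be pressed on or shifted
- long_top (a point): centre of the flat top of the long bar-shaped black cap (56 mm along the jig's y, 20 mm along x, 8 mm thick). The top is 58 mm above the work surface when the latch is fully raised and 48 mm when it is fully home
- long_latch (a joint): downward travel of the long latch in m: 0 fully raised, 0.010 fully home at its hard stop; starts between 0 and 0.0015. It slides straight down against about 5 N of friction, has no spring and stays where it is left
- square_top (a point): centre of the flat top of the small square black cap (20 x 20 mm, 8 mm thick). The top is 58 mm above the work surface when the latch is fully raised and 48 mm when it is fully home
- square_latch (a joint): downward travel of the square latch in m: 0 fully raised, 0.010 fully home at its hard stop; starts between 0 and 0.0015. It slides straight down against about 5 N of friction, has no spring and stays where it is left
- round_top (a point): centre of the flat top of the round black cap (34 mm across, 8 mm thick). The top is 58 mm above the work surface when the latch is fully raised and 48 mm when it is fully home
- round_latch (a joint): downward travel of the round latch in m: 0 fully raised, 0.010 fully home at its hard stop; starts between 0 and 0.0015. It slides straight down against about 5 N of friction, has no spring and stays where it is left
- timer: cure timer, fixed to the left or right of the jig (an open grey parts box, 26 mm tall, same footprint, is fixed on the other side): white box 130 (x) x 80 (y) x 28 mm with a blank display in the middle of its top. Origin: centre of its underside
- start_key_top (a point): centre of the flat top of the timer's start key, the large round grey key (28 mm across) at the timer's end nearest the robot, 40 mm from the origin along the timer's -x; its top is 37 mm above the work surface at rest. Spring key
- start_key (a joint): downward travel of the start key in m: 0 at rest, 0.006 fully in; takes 1.6 N to move and 4 N fully in, and springs back when released
- stop_key_top (a point): centre of the top of the timer's stop key, the small round key (13 mm across) at the timer's far end, 46 mm from the origin along the timer's +x; top 37 mm above the work surface. Not to be pressed
- stop_key (a joint): downward travel of the stop key in m: 0 at rest, 0.006 fully in; a spring key
- speaker: loose speaker module (20 x 30 x 8 mm black block) lying in the open tablet; bystander. Origin: centre of its underside
- bracket: loose small steel angle bracket (18 x 20 x 16 mm) standing on the jig plate between two of the latches, well below the caps; bystander. Origin: centre of its underside
- driver_tip (a point): blade tip, 13 mm above the bench, of a precision screwdriver, 170 mm long, blue handle, lying on the mat between robot and jig with its blade towards the jig; bystander
- spudger_tip (a point): far end (half-way up) of a flat black plastic prying stick, 150 x 12 x 6 mm, lying on the mat between robot and jig and pointing at the jig; bystander
- adhesive: small adhesive bottle, 36 mm across, 75 mm tall, standing; bystander
- dish: shallow steel screw dish, 70 mm across, 18 mm tall; bystander
- tape: roll of tape lying flat, 72 mm across, 18 mm tall; bystander
Not all that is in view belongs to the job. Leave any brown look-alike of the timer alone.

How it is judged:
By the outcome, as a careful person would: the job done as asked, in the order asked, and still so for the second after the job is handed in, with the robot touching nothing.
It also fails if it takes over 45 s, if anything falls off the work surface, if the arm or the gripper's body presses on something with over 40 N, if the wrist force passes 120 N, or if a joint passes its speed limit or range.

## Working session

There is one attempt and no reset: what is moved stays moved. The work goes in short steps, Python scripts to look and compute and a tool call to move; the robot and the scene stay as the last step left them, time stands still between calls to the robot, and variables do not carry over. Pictures are saved under pics/ and viewed, and the job is handed in when it is done.

Besides the shell and the picture viewer there is one more tool, called after "Call:" as name(argument=value, ...) on one line, values as JSON. step_arm: Moves the arm, as the interface text tells. Its arguments: {"type":"object","properties":{"twist":{"type":"array","items":{"type":"array","items":{"type":"number"}}},"linear":{"type":"array","items":{"type":"array","items":{"type":"number"}}},"jaw":{"type":"array","items":{"type":"number"}},"newtons":{"type":"number"}},"required":["twist","linear","jaw"]}

```bash
ls; mkdir -p pics; python3 - <<'E'
from plant import robot
import cv2
s=robot.sense();print(s)
for n in("top","side","wrist"):
    c=robot.camera(n);cv2.imwrite(f"pics/{n}0.png",c["img"][:,:,::-1]);print(n,c["intrinsics"],c["k1"],c["xyz"],c["rotation"])
E
```

```text
pics
{'time': 0.0, 'qpos': array([-1.52548088e+00,  5.28475886e-01,  1.43390735e+00,  1.38448738e-06,
        1.18136883e+00, -1.78475112e-01]), 'qd': array([ 1.17359928e-03, -8.41841031e-04,  7.19572549e-04, -1.28508926e-04,
       -3.37009275e-04,  3.73670366e-05]), 'joint_torque': array([ 4.13173202e-04, -4.40045035e+01, -1.76594549e+01,  6.33702613e-02,
        5.84321085e-02, -1.57035120e-04]), 'eef_pos': array([ 0.13871739, -0.6087121 ,  0.243564  ]), 'ee_rot': array([-0.55212878,  0.44154445, -0.44053965,  0.55327852]), 'ft_force': array([ 0.03099416, -0.64402706,  0.09762874]), 'moment': array([ 0.01389259,  0.01856873, -0.00307153]), 'finger_gap': 0.08688942878844876}
top [[480.36042227   0.         325.07216443]
 [  0.         480.36042227 244.69222057]
 [  0.           0.           1.        ]] 0.039083126499542174 [ 0.45087755 -0.14991697  1.22051767] [-0.70379776  0.70989856 -0.0045614   0.02630483]
side [[537.03498146   0.         310.53447275]
 [  0.         537.03498146 240.40472539]
 [  0.           0.           1.        ]] -0.1632109609350283 [ 0.23713369 -1.27799672  1.04393824] [ 0.90199437 -0.10006195  0.05651824 -0.41617239]
wrist [[334.8143061    0.         312.58494253]
 [  0.         334.8143061  241.38676282]
 [  0.           0.           1.        ]] -0.033280681583331764 [ 0.20466822 -0.59445733  0.38337082] [ 0.77544566 -0.61886219 -0.07948673  0.09682705]
```

View pics/top0.png

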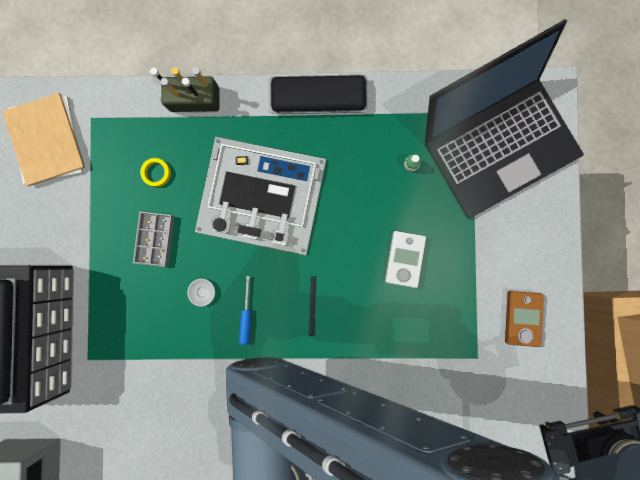

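View pics/side0.png

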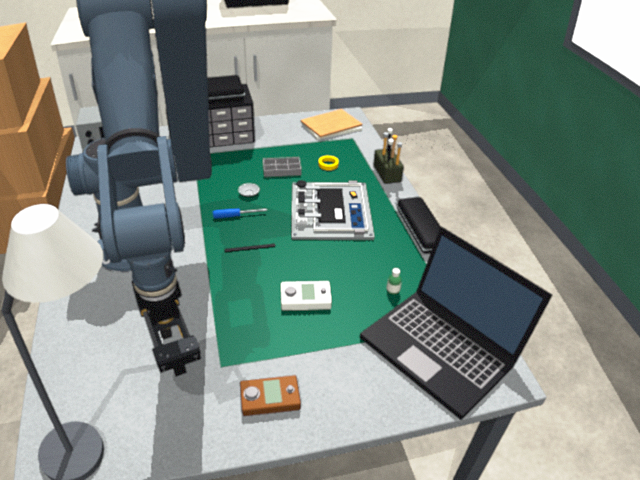

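View pics/wrist0.png

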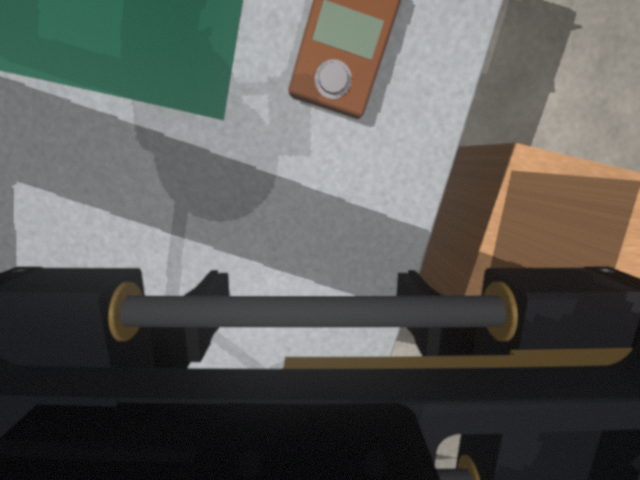

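Timer candidates: the white box, key at about (404,276) in top, and the brown look-alike at (525,337), which I'll leave alone. Cap candidates in top: round (220,225), long (250,231), square (278,237). Other dark things are the battery (255,190), the spudger (312,305), and the stop key (407,241). Next is a close crop to check.

```bash
python3 - <<'E'
import cv2,numpy as np
i=cv2.imread("pics/top0.png")
a=cv2.resize(i[130:265,190:335],None,fx=5,fy=5,interpolation=cv2.INTER_CUBIC)
cv2.imwrite("pics/c1.png",a[:600])
a=cv2.resize(i[205:265,190:310],None,fx=6,fy=6,interpolation=cv2.INTER_CUBIC)
b=cv2.resize(i[225:295,375:435],None,fx=6,fy=6,interpolation=cv2.INTER_CUBIC)
cv2.imwrite("pics/c2.png",a);cv2.imwrite("pics/c3.png",b)
j=cv2.imread("pics/side0.png")
cv2.imwrite("pics/c4.png",cv2.resize(j[170:245,280:380],None,fx=7,fy=7,interpolation=cv2.INTER_CUBIC))
E
```

```text
(no output)
```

View pics/c2.png

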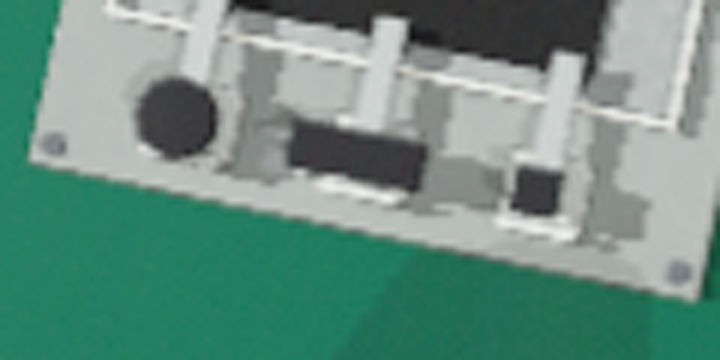

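View pics/c3.png

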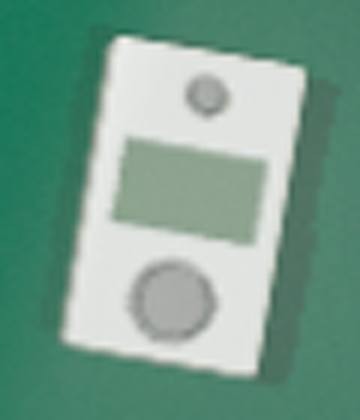

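View pics/c4.png

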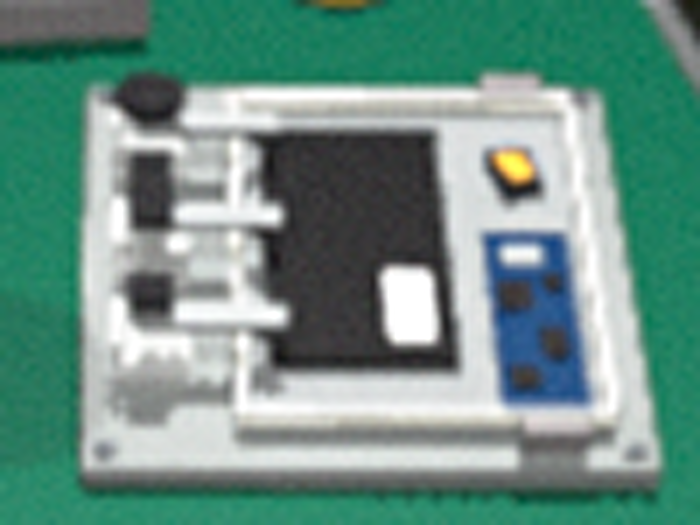

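Crops confirm it. Top-view pixels are crop/6 plus offset: round (219.7,224.5), long (249.3,231.2), square (279.5,236.8), start key (403.7,275.2) at the white timer's robot end. The stop key is at its far end, about (409.6,241). Next I'll measure these by mask, top-plane ray and two views.

```bash
cat > h.py <<'E'
import numpy as np,cv2
from scipy.spatial.transform import Rotation as R
def ray(c,u,v):
    K=c["intrinsics"]
    dist=np.array([c["k1"],0,0,0,0.])
    p=cv2.undistortPoints(np.array([[[u,v]]],float),K,dist)[0,0]
    return np.array(c["xyz"]),R.from_quat(c["rotation"]).as_matrix()@np.array([p[0],p[1],1])
def plane(c,u,v,z):
    o,d=ray(c,u,v);return o+d*(z-o[2])/d[2]
def tri(a,b):
    (o1,d1),(o2,d2)=a,b
    d1=d1/np.linalg.norm(d1);d2=d2/np.linalg.norm(d2)
    t=np.linalg.lstsq(np.c_[d1,-d2],o2-o1,rcond=None)[0]
    p,q=o1+t[0]*d1,o2+t[1]*d2
    return (p+q)/2,np.linalg.norm(p-q)
def blobs(m,off,amin):
    n,l,s,c=cv2.connectedComponentsWithStats(m.astype(np.uint8))
    return [(c[i]+off,s[i]) for i in range(1,n) if s[i][4]>=amin]
E
python3 - <<'E'
from plant import robot
from h import *
t=robot.camera("top");s=robot.camera("side")
for c,x0,y0,w,h,nm in((t,205,210,85,36,"T"),(s,290,175,20,45,"S")):
    g=c["img"][y0:y0+h,x0:x0+w].max(2)
    for cc,st in blobs(g<90,np.array([x0,y0]),15):
        print(nm,cc,st, plane(c,*cc,.0575).round(4))
hsv=cv2.cvtColor(t["img"],cv2.COLOR_RGB2HSV)
for c,x0,y0,w,h,nm in((t,385,225,45,70,"T"),(s,275,275,65,45,"S")):
    im=c["img"][y0:y0+h,x0:x0+w].astype(int)
    m=(im.min(2)<200)&(im.max(2)-im.min(2)<14)
    for cc,st in blobs(m,np.array([x0,y0]),8):
        print(nm,'key',cc,st, plane(c,*cc,.037).round(4))
# white boxes, timer outline
im=t["img"][225:295,380:430].astype(int);m=(im.min(2)>150).astype(np.uint8)
k,_=cv2.findContours(m,cv2.RETR_EXTERNAL,cv2.CHAIN_APPROX_NONE);k=max(k,key=cv2.contourArea)
b=cv2.boxPoints(cv2.minAreaRect(k))+[380,225]
P=np.array([plane(t,*q,.028) for q in b]);print(P.round(4),np.linalg.norm(P-np.roll(P,1,0),axis=1), P.mean(0))
# jig corners approx rows
E
```

```text
T [275.12056738 211.9787234 ] [ 53   0  32   9 141] [0.5828 0.0069 0.0575]
T [219.3125    224.2421875] [  8   8  13  13 128] [0.5542 0.1435 0.0575]
T [249.10526316 230.56725146] [ 33  15  23  12 171] [0.538  0.0706 0.0575]
T [278.98 236.64] [70 23  9  8 50] [ 0.5225 -0.0023  0.0575]
S [294.67741935 176.        ] [ 0  0 11  3 31] [0.543  0.1807 0.0575]
S [300.92727273 183.52727273] [ 6  5 10  8 55] [0.5539 0.1333 0.0575]
S [301.10526316 197.01754386] [ 9 17  6 11 57] [0.5384 0.06   0.0575]
S [300.8125 211.4375] [ 8 34  6  6 32] [ 0.5215 -0.0128  0.0575]
T key [409.13333333 240.64444444] [21 12  8  8 45] [ 0.5108 -0.32    0.037 ]
T key [403.31791908 274.78612717] [ 11  43  16  15 173] [ 0.4273 -0.3045  0.037 ]
S key [290.06818182 293.45454545] [10 15 11  7 44] [ 0.4249 -0.3238  0.037 ]
S key [323.05263158 291.21052632] [46 14  5  5 19] [ 0.5107 -0.3339  0.037 ]
S key [303.19166667 307.60833333] [  7  29  47   7 120] [ 0.4474 -0.3795  0.037 ]
[[ 0.4094 -0.2597  0.028 ]
 [ 0.5371 -0.2827  0.028 ]
 [ 0.5228 -0.3621  0.028 ]
 [ 0.3957 -0.3388  0.028 ]] [0.08031433 0.1296869  0.08064359 0.12924113] [ 0.46625372 -0.31081032  0.028     ]
```

Top-view checks hold: cap spacing is 74.7 and 74.5 mm (75 expected) and the timer outline is 129×80 mm. The start key is 39.5 mm from the timer's origin and 85 mm from the stop key. The side blobs include the cap side walls, so they read about 10 mm off in y. I'll use the top view and compute the tool frame.

```bash
cat >> h.py <<'E'
def move(target,yaw,s):
    """yaw = world angle of tool x (tool y down). prints shift/twist in tool axes"""
    M=R.from_quat(s["ee_rot"]).as_matrix()
    x=np.array([np.cos(yaw),np.sin(yaw),0]);y=np.array([0,0,-1.]);W=np.c_[x,y,np.cross(x,y)]
    print("t",round(s["time"],2),"lin",(M.T@(np.array(target)-s["eef_pos"])).round(4),"tw",R.from_matrix(M.T@W).as_rotvec().round(4),"F",s["ft_force"].round(1))
E
python3 - <<'E'
from plant import robot
from h import *
s=robot.sense();print(R.from_quat(s["ee_rot"]).as_matrix().round(3))
y=np.deg2rad(-12.3)
for a in (y,y+np.pi/2,y-np.pi/2,y+np.pi): move((.538,.0706,.13),a,s)
E
```

```text
[[ 0.222 -0.     0.975]
 [-0.975  0.001  0.222]
 [-0.001 -1.     0.   ]]
t 0.25 lin [-0.574   0.1147  0.5401] tw [-7.0000e-04 -1.1323e+00 -8.0000e-04] F [ 0.6  0.2 -0.1]
t 0.25 lin [-0.574   0.1147  0.5401] tw [-1.4000e-03 -2.7031e+00 -0.0000e+00] F [ 0.6  0.2 -0.1]
t 0.25 lin [-0.574   0.1147  0.5401] tw [ 0.      0.4385 -0.001 ] F [ 0.6  0.2 -0.1]
t 0.25 lin [-0.574   0.1147  0.5401] tw [ 9.0000e-04  2.0093e+00 -8.0000e-04] F [ 0.6  0.2 -0.1]
```

Call:
step_arm(twist=[[0,0,0],[0,0,0],[0,0,0],[0,0,0],[0,0,0]], linear=[[-0.015,0,0.013],[-0.045,0,0.042],[-0.08,0,0.075],[-0.11,0,0.105],[-0.145,0,0.135]], jaw=[-1,-1,-1,-1,-1], newtons=20)

```text
time: 0.75
eef_pos: [0.2389, -0.437, 0.2446]
ee_rot: [0.553, -0.441, 0.442, -0.552]
ft_force: [0.8, -0.3, 1.3]
finger_gap: 0.0552
```

Call:
step_arm(twist=[[0,0,0],[0,0,0],[0,0,0],[0,0,0],[0,0,0]], linear=[[-0.03,0,0.027],[-0.06,0,0.054],[-0.09,0,0.082],[-0.12,0,0.11],[-0.145,0,0.135]], jaw=[-1,-1,-1,-1,-1])

```text
time: 1.25
eef_pos: [0.3381, -0.2647, 0.2447]
ee_rot: [-0.553, 0.441, -0.441, 0.553]
ft_force: [-0.1, -0.5, 0.4]
finger_gap: 0.0149
```

Call:
step_arm(twist=[[0,0,0],[0,0,0],[0,0,0],[0,0,0],[0,0,0]], linear=[[-0.03,0,0.027],[-0.06,0,0.054],[-0.09,0,0.082],[-0.12,0,0.11],[-0.145,0,0.135]], jaw=[-1,-1,-1,-1,-1])

```text
time: 1.75
eef_pos: [0.4376, -0.0934, 0.2447]
ee_rot: [-0.553, 0.441, -0.441, 0.553]
ft_force: [-0.2, -0.5, 0.3]
finger_gap: 0.0002
```

Call:
step_arm(twist=[[0,-0.14,0],[0,-0.28,0],[0,-0.42,0],[0,-0.56,0],[0,-0.7,0]], linear=[[-0.03,0,0.027],[-0.06,0,0.054],[-0.09,0,0.082],[-0.12,0,0.11],[-0.139,0,0.135]], jaw=[-1,-1,-1,-1,-1])

```text
time: 2.25
eef_pos: [0.5383, 0.0727, 0.2446]
ee_rot: [-0.671, 0.222, -0.222, 0.671]
ft_force: [0.3, 0.2, 0.3]
finger_gap: 0.0004
```

```bash
python3 - <<'E'
from plant import robot
from h import *
w=robot.camera("wrist");cv2.imwrite("pics/w1.png",w["img"][:,:,::-1])
import pickle;pickle.dump(w,open("w1.pkl","wb"))
s=robot.sense();move((.538,.0706,.13),np.deg2rad(-12.3),s)
E
```

```text
t 2.3 lin [-0.0009  0.1149 -0.0067] tw [-0.005  -0.4196  0.0039] F [ 3.5  1.2 -0.2]
```

View pics/w1.png

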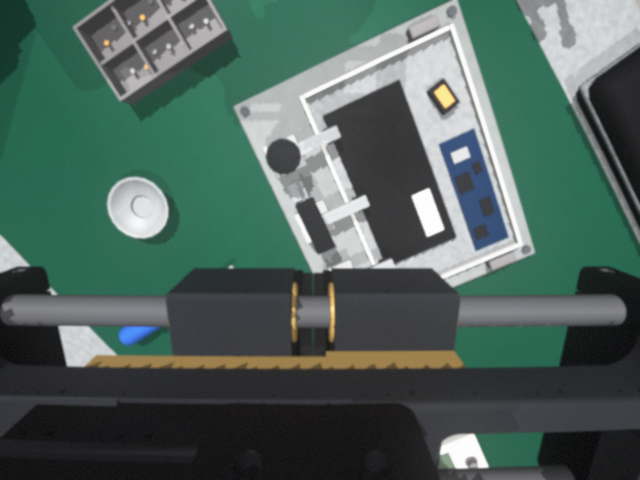

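The wrist view shows the round cap at about (284,156) and the long cap at (314,224), with the square hidden behind the fingers. I'll cross-check these as a second measurement.

```bash
python3 - <<'E'
from h import *
import pickle
w=pickle.load(open("w1.pkl","rb"))
g=w["img"][135:256,262:345].max(2)
for cc,st in blobs(g<75,np.array([262,135]),100): print(cc,st,plane(w,*cc,.0575).round(4),plane(w,*cc,.054).round(4))
E
```

```text
[341.12101911 147.17197452] [ 73   0  10  30 157] [0.6046 0.1172 0.0575] [0.6049 0.1171 0.054 ]
[282.91773779 156.46915167] [  6   6  31  32 778] [0.5554 0.1432 0.0575] [0.5552 0.1434 0.054 ]
[315.01119821 225.60470325] [ 35  64  37  54 893] [0.54   0.0713 0.0575] [0.5395 0.0708 0.054 ]
```

Wrist and top agree within 2 mm, so I'll use the mean: long (0.539,0.071), round (0.555,0.1433), square (0.523,-0.002). Now over the long cap, finishing the turn and stopping above it.

Call:
step_arm(twist=[[0,-0.14,0],[0,-0.28,0],[0,-0.43,0],[0,-0.43,0],[0,-0.43,0]], linear=[[0,0.03,0],[0,0.07,0],[0,0.11,0],[0,0.135,0],[0,0.145,0]], jaw=[-1,-1,-1,-1,-1])

```text
time: 2.8
eef_pos: [0.5361, 0.0701, 0.097]
ee_rot: [0.703, -0.079, 0.075, -0.703]
ft_force: [-0.1, 0.1, 0.1]
finger_gap: 0.0004
```

```bash
python3 - <<'E'
from plant import robot
from h import *
s=robot.sense();print(s["eef_pos"]);move((.539,.071,.085),np.deg2rad(-12.3),s)
E
```

```text
[0.53607436 0.07006465 0.09698398]
t 2.8 lin [0.0027 0.012  0.0016] tw [ 0.0008 -0.0031 -0.0052] F [-0.1  0.1  0.1]
```

Call:
step_arm(twist=[[0,0,0],[0,0,0],[0,0,0],[0,0,0],[0,0,0]], linear=[[0.003,0.005,0.002],[0.003,0.012,0.002],[0.003,0.017,0.002],[0.003,0.02,0.002],[0.003,0.022,0.002]], jaw=[-1,-1,-1,-1,-1])

```text
time: 3.3
eef_pos: [0.5417, 0.0714, 0.0783]
ee_rot: [-0.703, 0.076, -0.077, 0.703]
ft_force: [-1.3, 0.3, 5.4]
finger_gap: 0.0005
```

```bash
python3 - <<'E'
from plant import robot
from h import *
s=robot.sense();print(s["eef_pos"],s["moment"]);move((.539,.071,.07),np.deg2rad(-12.3),s)
E
```

```text
[0.54171317 0.07142274 0.07828505] [-0.00231885  0.02787842 -0.01339691]
t 3.3 lin [-0.0026  0.0083 -0.001 ] tw [-0.0002 -0.0024  0.0014] F [-1.3  0.3  5.4]
```

In contact at 5.4 N, TCP at 78.3 mm as expected. Pressing straight down.

Call:
step_arm(twist=[[0,0,0],[0,0,0],[0,0,0],[0,0,0],[0,0,0]], linear=[[0,0.002,0],[0,0.004,0],[0,0.006,0],[0,0.007,0],[0,0.008,0]], jaw=[-1,-1,-1,-1,-1])

```text
time: 3.8
eef_pos: [0.5418, 0.0714, 0.0703]
ee_rot: [-0.703, 0.076, -0.077, 0.703]
ft_force: [-2.8, 0.1, 17.2]
finger_gap: 0.001
```

Call:
step_arm(twist=[[0,0,0],[0,0,0],[0,0,0]], linear=[[0,0.001,0],[0,0.002,0],[0,0.002,0]], jaw=[-1,-1,-1])

```text
time: 4.1
eef_pos: [0.5418, 0.0715, 0.0702]
ee_rot: [0.703, -0.076, 0.077, -0.703]
ft_force: [-3.7, -0.2, 23.7]
finger_gap: 0.0
```

Hard stop reached: depth unchanged at 70.2 mm while force rose 17 to 24 N. Lift and go over to the square.

Call:
step_arm(twist=[[0,0,0],[0,0,0],[0,0,0],[0,0,0],[0,0,0]], linear=[[0,-0.01,0],[0,-0.03,0],[0,-0.042,0],[0,-0.045,0],[0,-0.045,0]], jaw=[-1,-1,-1,-1,-1])

```text
time: 4.6
eef_pos: [0.5414, 0.0715, 0.1126]
ee_rot: [-0.703, 0.076, -0.077, 0.703]
ft_force: [-0.1, 0.3, -0.5]
finger_gap: 0.0007
```

Call:
step_arm(twist=[[0,0,0],[0,0,0],[0,0,0],[0,0,0],[0,0,0]], linear=[[-0.001,0,-0.02],[-0.002,0,-0.05],[-0.003,0,-0.076],[-0.003,0,-0.076],[-0.003,0,-0.076]], jaw=[-1,-1,-1,-1,-1])

```text
time: 5.1
eef_pos: [0.5215, -0.0023, 0.1118]
ee_rot: [-0.703, 0.078, -0.077, 0.703]
ft_force: [0.6, -0.4, 0.0]
finger_gap: 0.0006
```

```bash
python3 - <<'E'
from plant import robot
from h import *
t=robot.camera("top");cv2.imwrite("pics/t2.png",cv2.resize(t["img"][180:280,180:320,::-1],None,fx=5,fy=5))
s=robot.sense();print(s["eef_pos"]);move((.523,-.002,.08),np.deg2rad(-12.3),s)
E
```

```text
[ 0.52174527 -0.00173718  0.11197299]
t 5.15 lin [0.0013 0.032  0.    ] tw [-0.0004 -0.0029 -0.0011] F [-0.1  0.7 -0. ]
```

View pics/t2.png

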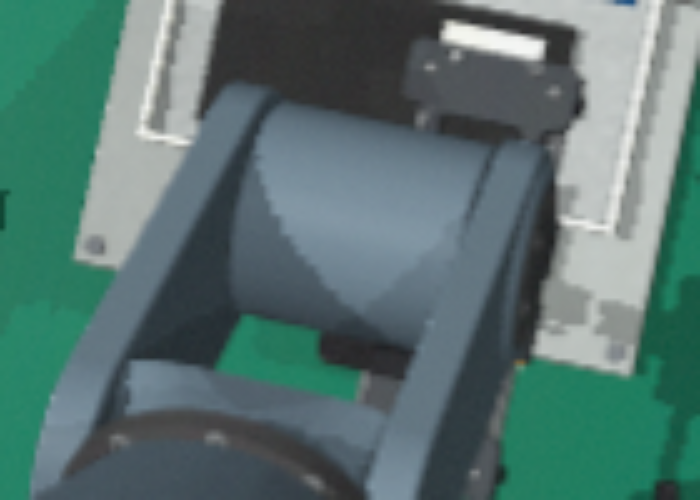

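The top view is covered by the arm, so there is nothing to gain there. The measured pose is within 1.3 mm of the square cap's centre; descending.

Call:
step_arm(twist=[[0,0,0],[0,0,0],[0,0,0],[0,0,0],[0,0,0]], linear=[[0.001,0.01,0],[0.001,0.022,0],[0.001,0.03,0],[0.001,0.033,0],[0.001,0.035,0]], jaw=[-1,-1,-1,-1,-1])

```text
time: 5.65
eef_pos: [0.5222, -0.0016, 0.077]
ee_rot: [-0.703, 0.077, -0.076, 0.703]
ft_force: [-1.4, 2.5, 4.5]
finger_gap: 0.0009
```

Call:
step_arm(twist=[[0,0,0],[0,0,0],[0,0,0],[0,0,0],[0,0,0]], linear=[[0,0.002,0],[0,0.004,0],[0,0.006,0],[0,0.007,0],[0,0.008,0]], jaw=[-1,-1,-1,-1,-1])

```text
time: 6.15
eef_pos: [0.5226, -0.0022, 0.0702]
ee_rot: [-0.703, 0.077, -0.076, 0.703]
ft_force: [-4.0, 2.8, 17.6]
finger_gap: 0.0005
```

Call:
step_arm(twist=[[0,0,0],[0,0,0],[0,0,0]], linear=[[0,0.001,0],[0,0.002,0],[0,0.002,0]], jaw=[-1,-1,-1])

```text
time: 6.45
eef_pos: [0.5226, -0.0022, 0.0701]
ee_rot: [0.703, -0.076, 0.077, -0.703]
ft_force: [-5.9, 4.0, 24.8]
finger_gap: 0.0003
```

Square is home, same hard-stop signature. Lift and go to the round one.

Call:
step_arm(twist=[[0,0,0],[0,0,0],[0,0,0],[0,0,0],[0,0,0]], linear=[[0,-0.01,0],[0,-0.03,0],[0,-0.042,0],[0,-0.045,0],[0,-0.045,0]], jaw=[-1,-1,-1,-1,-1])

```text
time: 6.95
eef_pos: [0.5235, -0.0027, 0.1128]
ee_rot: [0.703, -0.076, 0.077, -0.703]
ft_force: [-0.5, -0.7, 0.3]
finger_gap: 0.0008
```

Call:
step_arm(twist=[[0,0,0],[0,0,0],[0,0,0],[0,0,0],[0,0,0]], linear=[[0,0,0.03],[0,0,0.07],[0.001,0,0.11],[0.001,0,0.14],[0.001,0,0.149]], jaw=[-1,-1,-1,-1,-1])

```text
time: 7.45
eef_pos: [0.5561, 0.1456, 0.1115]
ee_rot: [-0.703, 0.076, -0.075, 0.703]
ft_force: [0.1, -0.3, 0.1]
finger_gap: 0.0003
```

Call:
step_arm(twist=[[0,0,0],[0,0,0]], linear=[[0,0,0],[0,0,0]], jaw=[-1,-1])

```text
time: 7.65
eef_pos: [0.5553, 0.1421, 0.1118]
ee_rot: [0.703, -0.077, 0.076, -0.703]
ft_force: [0.8, -1.4, -0.3]
finger_gap: 0.0002
```

```bash
python3 - <<'E'
from plant import robot
from h import *
t=robot.camera("wrist");cv2.imwrite("pics/w2.png",t["img"][:,:,::-1])
s=robot.sense();print(s["eef_pos"]);move((.555,.1433,.08),np.deg2rad(-12.3),s)
E
```

```text
[0.55537834 0.14177019 0.11199088]
t 7.7 lin [-0.0007  0.032   0.0014] tw [ 0.0009 -0.0032 -0.0014] F [ 0.4 -0.2 -0.6]
```

View pics/w2.png

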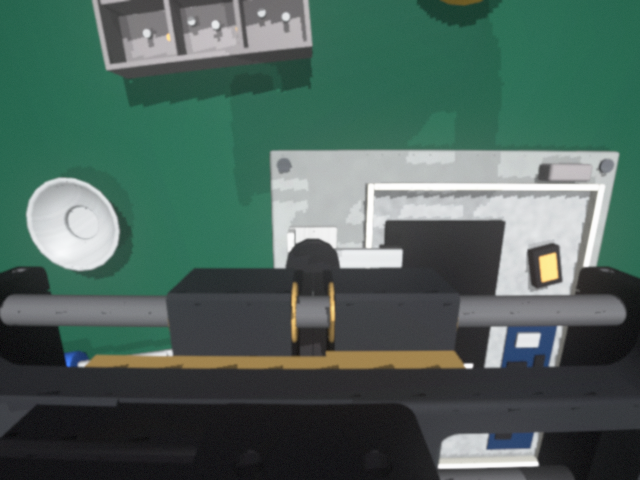

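The round cap shows at (313,258), right under the finger line at column 313. Descending.

Call:
step_arm(twist=[[0,0,0],[0,0,0],[0,0,0],[0,0,0],[0,0,0]], linear=[[0,0.01,0.001],[0,0.022,0.001],[0,0.03,0.001],[0,0.033,0.001],[0,0.035,0.001]], jaw=[-1,-1,-1,-1,-1])

```text
time: 8.2
eef_pos: [0.5552, 0.1433, 0.0771]
ee_rot: [0.703, -0.077, 0.076, -0.703]
ft_force: [-4.3, -1.6, 4.7]
finger_gap: 0.0008
```

Call:
step_arm(twist=[[0,0,0],[0,0,0],[0,0,0],[0,0,0],[0,0,0]], linear=[[0,0.002,0],[0,0.004,0],[0,0.006,0],[0,0.007,0],[0,0.008,0]], jaw=[-1,-1,-1,-1,-1])

```text
time: 8.7
eef_pos: [0.5559, 0.1439, 0.0703]
ee_rot: [0.703, -0.077, 0.076, -0.703]
ft_force: [-6.1, -2.5, 16.5]
finger_gap: 0.0002
```

Call:
step_arm(twist=[[0,0,0],[0,0,0],[0,0,0]], linear=[[0,0.001,0],[0,0.002,0],[0,0.002,0]], jaw=[-1,-1,-1])

```text
time: 9.0
eef_pos: [0.5559, 0.1439, 0.0702]
ee_rot: [0.703, -0.076, 0.076, -0.703]
ft_force: [-7.0, -3.8, 21.8]
finger_gap: 0.0001
```

Round is home too. Lift well up and travel to the timer.

Call:
step_arm(twist=[[0,0,0],[0,0,0],[0,0,0],[0,0,0],[0,0,0]], linear=[[0,-0.01,0],[0,-0.035,0],[0,-0.065,0],[0,-0.085,0],[0,-0.085,0]], jaw=[-1,-1,-1,-1,-1])

```text
time: 9.5
eef_pos: [0.5595, 0.1447, 0.1555]
ee_rot: [-0.702, 0.073, -0.08, 0.704]
ft_force: [0.2, 0.9, -0.2]
finger_gap: 0.0003
```

Call:
step_arm(twist=[[0,0,0],[0,0,0],[0,0,0],[0,0,0],[0,0,0]], linear=[[-0.002,0,-0.03],[-0.004,0,-0.07],[-0.007,0,-0.11],[-0.01,0,-0.15],[-0.012,0,-0.19]], jaw=[-1,-1,-1,-1,-1])

```text
time: 10.0
eef_pos: [0.5032, -0.04, 0.1514]
ee_rot: [-0.703, 0.076, -0.077, 0.703]
ft_force: [0.0, 0.3, -0.2]
finger_gap: 0.0006
```

Call:
step_arm(twist=[[0,0,0],[0,0,0],[0,0,0],[0,0,0],[0,0,0]], linear=[[-0.002,0,-0.04],[-0.004,0,-0.08],[-0.007,0,-0.12],[-0.01,0,-0.15],[-0.012,0,-0.18]], jaw=[-1,-1,-1,-1,-1])

```text
time: 10.5
eef_pos: [0.4527, -0.2136, 0.1514]
ee_rot: [-0.703, 0.077, -0.077, 0.703]
ft_force: [0.7, 0.1, -0.4]
finger_gap: 0.0005
```

Call:
step_arm(twist=[[0,0,0],[0,0,0],[0,0,0],[0,0,0],[0,0,0]], linear=[[-0.002,0,-0.03],[-0.004,0,-0.06],[-0.006,0,-0.08],[-0.006,0,-0.095],[-0.006,0,-0.095]], jaw=[-1,-1,-1,-1,-1])

```text
time: 11.0
eef_pos: [0.427, -0.3056, 0.1518]
ee_rot: [0.703, -0.077, 0.078, -0.703]
ft_force: [0.1, 0.0, -0.2]
finger_gap: 0.0005
```

```bash
python3 - <<'E'
from plant import robot
from h import *
t=robot.camera("wrist");cv2.imwrite("pics/w3.png",t["img"][:,:,::-1])
t=robot.camera("top");cv2.imwrite("pics/t3.png",cv2.resize(t["img"][130:270,180:340,::-1],None,fx=4,fy=4))
s=robot.sense();print(s["eef_pos"]);move((.427,-.304,.065),np.deg2rad(-10.2),s)
E
```

```text
[ 0.42679113 -0.30305406  0.15194219]
t 11.1 lin [ 0.0005  0.0869 -0.001 ] tw [-0.0012 -0.0394 -0.0006] F [-0.2  0.2  0.3]
```

View pics/w3.png

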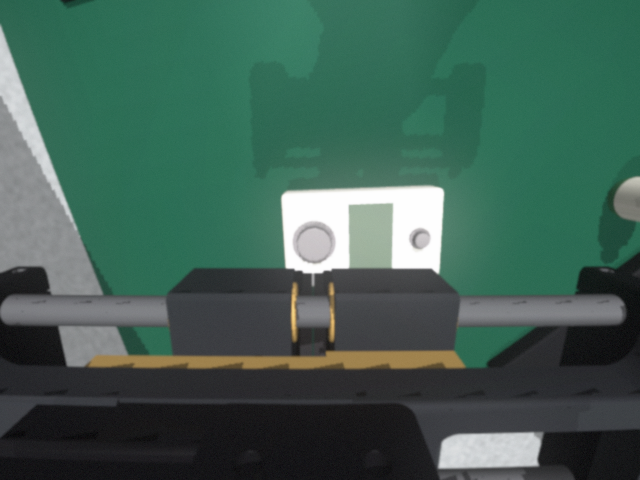

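View pics/t3.png

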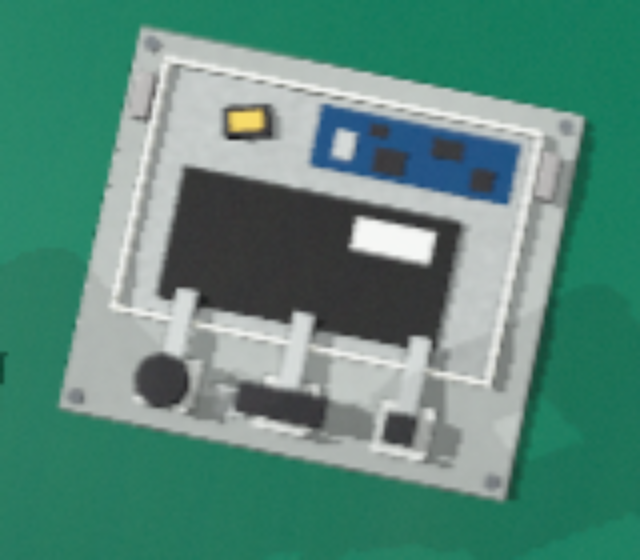

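The wrist picture shows the start key at (314,242), in line with the fingers, and the stop key at (421,239). The top crop shows the latches down and the battery in place. I'll check the key from the wrist view.

```bash
python3 - <<'E'
from plant import robot
from h import *
w=robot.camera("wrist")
print(plane(w,314,242,.037),plane(w,421,239,.037))
E
```

```text
[ 0.42801228 -0.30141266  0.037     ] [ 0.51063197 -0.31718908  0.037     ]
```

It agrees within 3 mm, well inside the 28 mm key. Descending.

Call:
step_arm(twist=[[0,0,0],[0,0,0],[0,0,0],[0,0,0],[0,0,0]], linear=[[0,0.025,0],[0,0.055,0],[0,0.08,0],[0,0.085,0],[0,0.088,0]], jaw=[-1,-1,-1,-1,-1])

```text
time: 11.65
eef_pos: [0.4269, -0.3025, 0.0642]
ee_rot: [-0.703, 0.076, -0.076, 0.703]
ft_force: [0.2, 0.3, -0.5]
finger_gap: 0.0006
```

Call:
step_arm(twist=[[0,0,0],[0,0,0],[0,0,0],[0,0,0],[0,0,0]], linear=[[0,0.003,0],[0,0.006,0],[0,0.008,0],[0,0.01,0],[0,0.011,0]], jaw=[-1,-1,-1,-1,-1])

```text
time: 12.15
eef_pos: [0.4275, -0.3041, 0.0541]
ee_rot: [0.703, -0.076, 0.077, -0.703]
ft_force: [1.8, 1.8, 3.5]
finger_gap: 0.0007
```

Call:
step_arm(twist=[[0,0,0],[0,0,0],[0,0,0]], linear=[[0,0.001,0],[0,0.001,0],[0,0.001,0]], jaw=[-1,-1,-1])

```text
time: 12.45
eef_pos: [0.4275, -0.3041, 0.0534]
ee_rot: [0.703, -0.076, 0.077, -0.703]
ft_force: [2.3, 1.9, 6.1]
finger_gap: 0.0004
```

Call:
step_arm(twist=[[0,0,0],[0,0,0],[0,0,0]], linear=[[0,0.001,0],[0,0.002,0],[0,0.002,0]], jaw=[-1,-1,-1])

```text
time: 12.75
eef_pos: [0.4275, -0.3041, 0.0531]
ee_rot: [0.704, -0.076, 0.077, -0.702]
ft_force: [-0.7, 4.7, 21.5]
finger_gap: 0.0001
```

The start key is fully in at its stop: 53.1 mm, 21 N. Retracting clear.

Call:
step_arm(twist=[[0,0,0],[0,0,0],[0,0,0],[0,0,0],[0,0,0]], linear=[[0,-0.008,0],[0,-0.025,0],[0,-0.06,0],[0,-0.1,0],[0,-0.14,0]], jaw=[-1,-1,-1,-1,-1])

```text
time: 13.25
eef_pos: [0.4258, -0.3033, 0.1913]
ee_rot: [-0.703, 0.077, -0.076, 0.703]
ft_force: [0.3, -0.0, 0.0]
finger_gap: 0.0004
```

Call:
step_arm(twist=[[0,0,0],[0,0,0],[0,0,0],[0,0,0],[0,0,0]], linear=[[0,-0.02,-0.02],[0,-0.03,-0.05],[0,-0.03,-0.08],[0,-0.03,-0.1],[0,-0.03,-0.1]], jaw=[-1,-1,-1,-1,-1])

```text
time: 13.75
eef_pos: [0.4044, -0.4038, 0.22]
ee_rot: [0.703, -0.078, 0.078, -0.703]
ft_force: [0.7, 1.3, -0.4]
finger_gap: 0.0003
```

```bash
python3 - <<'E'
from plant import robot
from h import *
t=robot.camera("top");cv2.imwrite("pics/t4.png",t["img"][:,:,::-1])
s=robot.camera("side");cv2.imwrite("pics/s4.png",cv2.resize(s["img"][160:330,190:420,::-1],None,fx=3.4,fy=3.4,interpolation=cv2.INTER_CUBIC))
i=cv2.imread("pics/top0.png");j=t["img"][:,:,::-1]
for nm,im,(a,b,c,d) in (("old",i,(160,215,215,305)),("new",j,(160,215,215,305))):
    g=im[a:b,c:d].max(2)
    for cc,st in blobs(g<80,np.array([c,a]),300): print(nm,cc,st)
g=t["img"][210:246,205:290].max(2)
for cc,st in blobs(g<90,np.array([205,210]),40): print(cc,st)
q=robot.sense();print(q["time"],q["eef_pos"],q["ft_force"])
E
```

```text
old [254.64854177 194.42263964] [   5   12   75   43 2023]
new [254.61166008 194.45503953] [   5   12   75   43 2024]
[275.19444444 212.        ] [ 53   0  32   8 144]
[220.23703704 224.85185185] [  9   9  13  13 135]
[249.94444444 230.9691358 ] [ 34  16  23  11 162]
[279.53061224 237.08163265] [71 24  8  8 49]
13.85 [ 0.404514   -0.40040856  0.21954318] [ 0.56050862  0.54368124 -0.36321585]
```

View pics/t4.png

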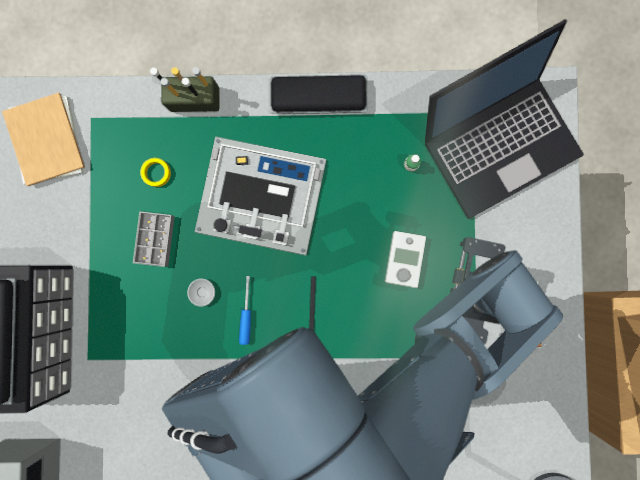

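View pics/s4.png

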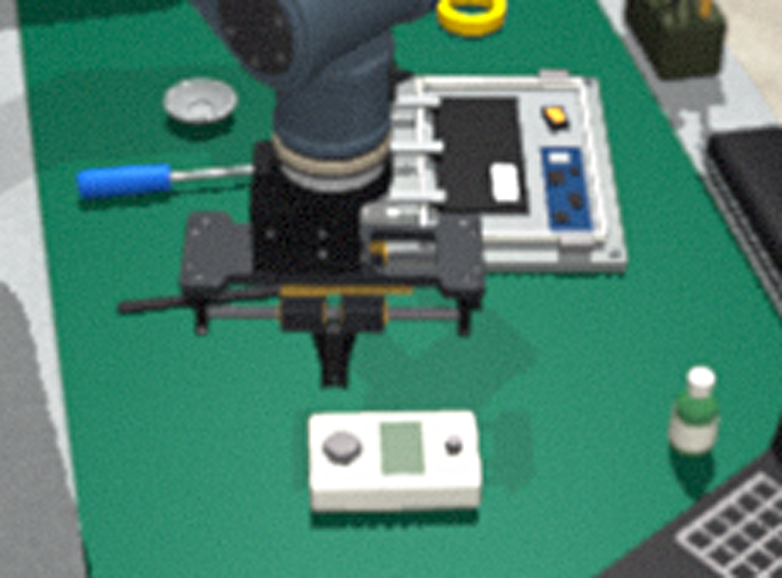

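The arm is clear and the start key stands up again. The battery blob moved less than 0.1 px and the bystanders are where they were. Settle briefly, then hand in.

Call:
step_arm(twist=[[0,0,0],[0,0,0],[0,0,0]], linear=[[0,0,0],[0,0,0],[0,0,0]], jaw=[-1,-1,-1])

```text
time: 14.15
eef_pos: [0.4055, -0.4003, 0.2204]
ee_rot: [-0.703, 0.076, -0.076, 0.703]
ft_force: [-1.1, -0.5, 0.3]
finger_gap: 0.0006
```

```bash
python3 -c "
from plant import robot
print(robot.sense()['ft_force'],robot.sign_off())"
```

```text
the job is handed in; nothing more can be done
[-1.09618247 -0.51149105  0.32697845] None
```

I pressed the latches home in the order long, square, round with the closed fingers. Then I pressed the timer's start key to its stop, released it, retracted and handed the job in at about 14 s.

- **Latches:** each one stopped with the fingertips at about 48 mm. The depth held there while the upward push on the tool rose to 22–25 N, so I take all three as fully home.
- **Start key:** it bottomed with the fingertips at 31 mm and 21 N. In the last side picture it stands up again.
- **Everything else:** the battery moved less than 0.1 px in the top view. The stop key was not touched, and the tape, dish, screwdriver, spudger, adhesive bottle and speaker look undisturbed by eye. I did not check the bracket separately, and the robot was clear of everything.
- **Disagreements:** the side-view cap positions were about 10 mm off in y, because their blobs included the cap side walls. I used the top and wrist views instead, which agreed within about 2 mm on the long and round caps and 3 mm on the start key. The square cap was measured from the top view alone. I pressed the long cap about 3 mm off centre in x, still well on the cap.

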